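Start the extractor and set the spray-gun air

ROBOT

A 6-joint arm with a two-finger parallel gripper is mounted at the origin on the work surface. World frame = base frame: x ahead of the robot, y to its left, z up, the work surface at z = 0. Lengths are in m, angles in rad, forces in N, time in s.
With the tool pointing down it reaches from about 0.3 to 0.75 m from the base axis. Payload 8.5 kg.
Tool frame: the origin (TCP) lies midway between the tips of the shut fingers; the grasp point (between the pads) lies 19 mm behind it (ctrl.hold_point_z is the distance from the TCP to the grasp point, in m); x points along the fingers, y is the direction in which the jaws open and shut, and the axes are right-handed (so a half turn about x gives the same grasp; the last joint's range is limited). The gripper opens to 85 mm and grips with 20 to 120 N. Pads are 22 mm wide; open, the fingers measure 114 mm over their backs; the gripper's body (76 mm by 85 mm) begins 54 mm behind the grasp point. The pads swing forward as they close: fully open they stand 13 mm farther back than shut.
Start: joints at [-1.401, 0.381, 1.297, -0, 1.464, -0.215], TCP at [0.206, -0.51, 0.231] pointing down, gripper open.
Joint ranges: [-3.11, 3.11], [-0.89, 2.33], [0.22, 2.48], [-1.42, 4.56], [0.17, 2.85], [-2.88, 2.88]. Speed limits (rad/s): [2.39, 2.39, 3.14, 3.14, 3.14, 3.14].

INTERFACE

Orientations are given as a rotation vector (axis times angle).
In Python, from plant import monitor, capture, camera_params, job_done, ctrl gives the robot as it stands.
- The arm moves only by the tool play_rows, never from a script. Its argument "targets" is a list of rows, each an object with "offset": the shift along the tool's x, y, z in cm, a list of three; "angular": the turn, a rotation vector about the tool's x, y, z in rad, a list of three; "fingers": the closure in counts, from 0 (fully open) to 255 (shut). A call has exactly 8 rows; each row is the pose to reach, as a shift and turn from the pose commanded when the call began, along the tool's axes at that moment; what a row does not reach only later rows make up. A row lasts 1/12 s, in which the tool goes at most 41.7 mm and 7.16 degrees, less where a joint would pass 70% of its speed; a pose out of reach is approached as far as the arm can. A call with a gripper value outside its range is refused whole. The fingers move at their own pace and stop on an object; the grip force is fixed at half the most. Time passes only in rows, so rows that repeat a pose let the fingers close, or fill a call up. It gives the time, the measured TCP pose, the force and the opening at its end, in the units of the state.
- monitor.sense(): the state, without advancing time (a new reading comes with each control period).
- capture(name): name is "scene" or "side" or "wrist"; returns the picture (400x640x3 uint8, red, green, blue); there is no depth.
- camera_params(name): a dict with "fx", "fy", "cx", "cy" (pixels), "R" (3x3) and "t" (3): a world point X has camera coordinates R X + t. Camera axes: x right, y down, z forward; pixel columns grow to the right and rows downward; lengths in m; the calibration is good to about 2 mm. A picture is of the moment at which its call begins: read the wrist's pose just before it. camera_params takes no time and is no camera call; for the wrist camera it gives the pose at the moment of the call.
- job_done(): hands the job in, once; it reports no verdict.
The state is a dict: "time_s": time; "joint_positions": joint angles; "qd": joint speeds; "tau": joint torques, N m; "tcp_pos": TCP position; "ee_rot": TCP orientation; "contact_force": force on the tool from outside, world axes, zero at the start; "moment": the same for the moment, N m; "grip_width": finger opening in m.
Only numpy, scipy, OpenCV 4.12 (cv2) and the standard library are available. Lean on these libraries where they do the work, as an engineer would, in place of code of your own. Each camera call takes 0.05 s, during which the arm holds its last target.

TASK

Get the spray station ready for the next coat. First start the extractor: turn the key on the green starter box clockwise as far as it goes, keep it there for about a second, and let it spring back. Then turn the black regulator knob on the grey console until the big gauge's black needle points at the red mark, and leave it there; do not press the red emergency stop, touch the wet black panel or disturb the other things on the bench.

Things in the scene. Friction and masses are not known exactly. Their poses are not given: they have to be found in the camera images.
- console: spray-air console, a grey steel desk fixed to the bench, 230 deep (its x) x 280 wide (its y). Its aluminium face slopes: 62 high at the front edge (-x), 124 at the back (+x), so its normal leans 15 degrees from vertical towards -x. Origin: centre of its underside. Carries the knob (-y half), the large gauge (+y half) and a small unused 48 gauge up the slope from the knob, rim 81 from the knob's axis
- knob_grip (a point): on the axis of the regulator knob, 21 above its underside, 30 off the console's face. The knob is a black ribbed cylinder, diameter 42, height 34, with a white line on top; its underside is 9 off the face, on a 42 wide lock nut. z of this frame is the knob's axis (15 degrees from vertical, leaning to the console's -x); x lies along the white line and turns with the knob
- knob (a joint): turn of the regulator knob, rad, growing clockwise seen from above (raises the pressure), 0 at the start, stop at 7.8. Friction about 0.05 N m; it stays where it is left. It has about 0.3 rad of free play on its spindle: for up to that much at the start, and after each change of direction, it turns without moving the needle; after that the needle turns 0.45 rad per rad of knob, the same way
- gauge_center (a point): centre of the glass of the large gauge (white dial, black graduations over 270 degrees, black case 104 across that stands 16 off the face, rim 93 from the knob's axis); z normal to the dial, parallel to the knob's axis. Needle and red hand turn about this axis, 4 to 6 below the glass
- needle_tip (a point): point on the gauge's black needle near its end, 38 from the gauge's centre; the needle is under the glass. At the start it stands 40 to 100 degrees anticlockwise of the red mark, seen from above
- mark_tip (a point): middle of the red mark (14 x 8) at the end of the gauge's thin red set hand, 38 from the gauge's centre, under the glass; it does not move during the job
- starter: extractor starter, a green steel box with a grey top, fixed to the bench, 120 deep (its x) x 180 wide (its y) x 82 high. Origin: centre of its underside. On top, the key switch 42 to the +y side of the centre and the emergency stop 45 to the -y side; a small green lamp between and behind them stands 13 above the top. Cable glands stick out of the back. It may stand left or right of the console
- key_grip (a point): on the vertical axis of the key, in the middle of its black bow: 28 long (along this frame's x) x 10 thick (y) x 24 high (z), 11 below its top, 33 above the top of the starter box. The frame turns with the key; z up
- key (a joint): turn of the key, rad: 0 at rest (run), grows clockwise seen from above, stop at 0.9 (start). A spring returns it: 0.04 N m at rest, 0.13 N m at the stop
- estop (a joint): travel of the emergency stop, m: 0 at rest, 0.006 fully pressed. A red mushroom button, 40 across, its top 34 above the starter box's top, its axis 87 from the key's
- wet_panel: freshly lacquered, wet black panel lying on two battens at the far side of the bench, 270 (its x) x 920, with a large cut-out; its top is 38 above the bench. Origin: on the bench, under the middle of its near long edge. A tin with a stirring stick (200 high) and a paint tray stand in the cut-out
- tape_roll: roll of yellow masking tape lying flat, 110 across, 25 high, loose; origin under its centre
- sanding_block: cork sanding block, 68 x 122 x 28 high, loose; origin under its centre
- mixing_cup: white mixing cup, 84 across, 85 high, loose; origin under its centre
- bar_clamp: steel bar clamp lying flat, 260 long, 110 wide, 31 high, loose; origin on the bench at the middle of its bar
- thinner_can: can with a blue label, 90 across, 150 high, loose; origin under its centre

How it is judged:
By the outcome, as a careful person would: the job done as asked, in the order asked, and still so for the second after the job is handed in, with the robot touching nothing.
It also fails if it takes over 67 s, if anything falls off the work surface, if the arm or the gripper's body presses on something with over 40 N, if the wrist force passes 120 N, or if a joint passes its speed limit or range.

## Working session

There is one attempt and no reset: what is moved stays moved. The work goes in short steps, Python scripts to look and compute and a tool call to move; the robot and the scene stay as the last step left them, time stands still between calls to the robot, and variables do not carry over. Pictures are saved under pics/ and viewed, and the job is handed in when it is done.

Besides the shell and the picture viewer there is one more tool, called after "Request:" by a JSON object that holds its "name" and its "arguments", one argument or row to a line. play_rows: Moves the arm, as the interface text tells. Its arguments: {"type":"object","properties":{"targets":{"type":"array","items":{"type":"object","properties":{"offset":{"type":"array","items":{"type":"number"}},"angular":{"type":"array","items":{"type":"number"}},"fingers":{"type":"number"}}}}},"required":["targets"]}

```bash
ls; mkdir -p pics; cat > h.py <<'E'
import numpy as np,cv2
from scipy.spatial.transform import Rotation as Ro
from plant import monitor,capture,camera_params,job_done,ctrl
def snap(n,f):
    p=camera_params(n); im=capture(n); cv2.imwrite('pics/'+f+'.png',im[:,:,::-1]); np.savez('pics/'+f+'.npz',im=im,**p); return im,p
def load(f):
    d=np.load('pics/'+f+'.npz'); return d['im'],d
def ray(p,u,v):
    R=np.array(p['R']);t=np.array(p['t']).ravel()
    d=R.T@np.array([(u-p['cx'])/p['fx'],(v-p['cy'])/p['fy'],1]); return -R.T@t,d/np.linalg.norm(d)
def onz(p,u,v,z):
    o,d=ray(p,u,v); return o+d*(z-o[2])/d[2]
def onplane(p,u,v,P,n):
    o,d=ray(p,u,v); return o+d*(n@(P-o))/(n@d)
def tri(*rs):
    A=sum(np.eye(3)-np.outer(d,d) for o,d in rs);b=sum((np.eye(3)-np.outer(d,d))@o for o,d in rs)
    X=np.linalg.solve(A,b); return X,[np.linalg.norm(np.cross(X-o,d)) for o,d in rs]
def proj(p,X):
    c=np.array(p['R'])@np.asarray(X)+np.array(p['t']).ravel(); return np.array([p['fx']*c[0]/c[2]+p['cx'],p['fy']*c[1]/c[2]+p['cy']])
E
python3 - <<'E'
from h import *
for n in ['scene','side','wrist']:
    im,p=snap(n,n+'0'); print(n,p['fx'],np.round(-np.array(p['R']).T@np.array(p['t']).ravel(),3),np.round(p['R'][2],3))
s=monitor.sense();print(s); print(ctrl.hold_point_z)
E
```

```text
pics
scene 420.1756146882493 [1.205 0.249 1.276] [-0.481 -0.182 -0.857]
side 385.43870695367127 [0.089 0.755 1.179] [ 0.332 -0.533 -0.778]
wrist 306.0165596121092 [ 0.268 -0.486  0.374] [-0.245 -0.097 -0.965]
{'time_s': 0.15, 'joint_positions': array([-1.40130808e+00,  3.81061592e-01,  1.29803902e+00,  2.48849874e-05,
        1.46360657e+00, -2.15340854e-01]), 'qd': array([-0.0003156 , -0.0016425 , -0.00234822, -0.00049525,  0.00125081,
       -0.00174058]), 'tau': array([ 2.08291931e-03, -4.48623562e+01, -2.31345248e+01, -2.00465111e-04,
        3.77109769e-03, -4.14746467e-06]), 'tcp_pos': array([ 0.20641533, -0.50955848,  0.23085875]), 'ee_rot': array([ 2.01113545,  0.39294725, -2.01103242]), 'contact_force': array([ 0.53442233,  0.72188439, -0.10881636]), 'moment': array([ 0.03832148, -0.01630249,  0.02229962]), 'grip_width': 0.08531926005030417}
0.0187
```

View pics/scene0.png

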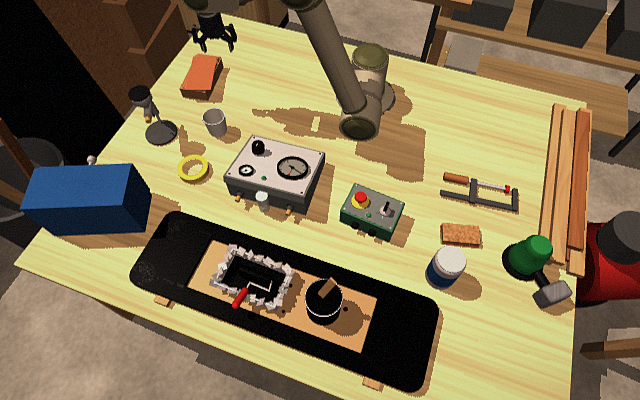

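View pics/side0.png

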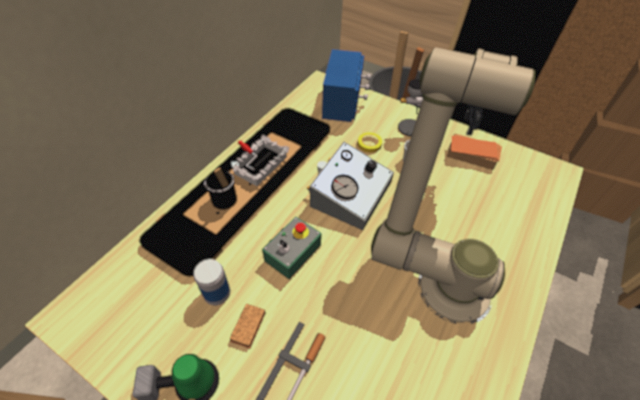

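View pics/wrist0.png

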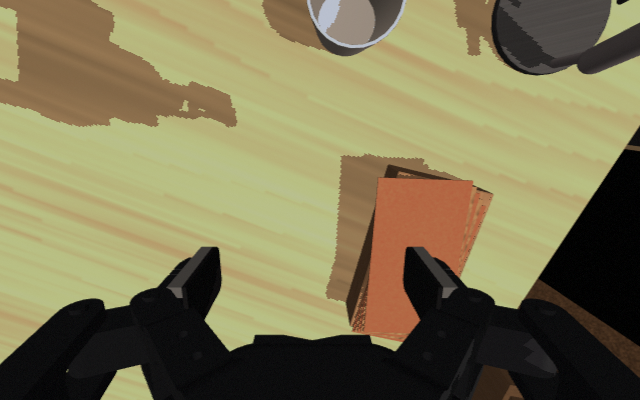

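The scene view shows the console at about (275,172) with its knob at (258,147) and gauge at (293,167). The starter is at (372,210), with the red stop at (360,199) and the key at (387,208). I'll enlarge these areas.

```bash
python3 - <<'E'
from h import *
im,_=load('scene0'); cv2.imwrite('pics/c1.png',cv2.resize(im[125:250,215:415,::-1],None,fx=4,fy=4,interpolation=cv2.INTER_CUBIC))
im,_=load('side0'); cv2.imwrite('pics/c2.png',cv2.resize(im[135:285,255:405,::-1],None,fx=4,fy=4,interpolation=cv2.INTER_CUBIC))
E
```

```text
(no output)
```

View pics/c1.png

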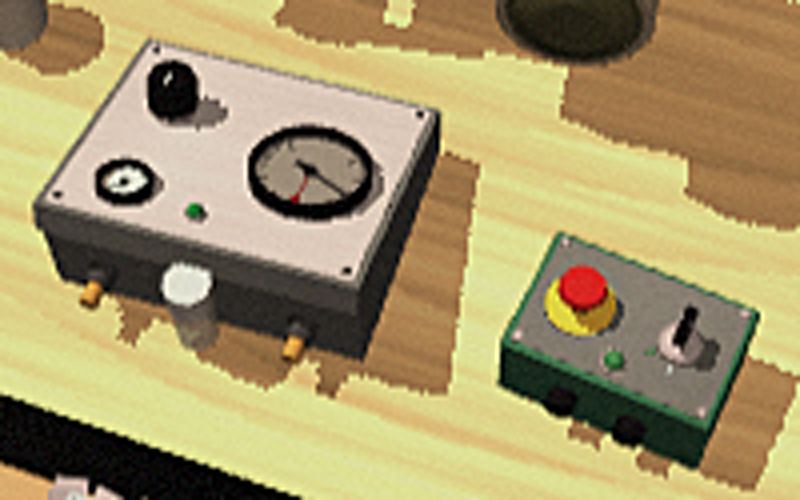

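View pics/c2.png

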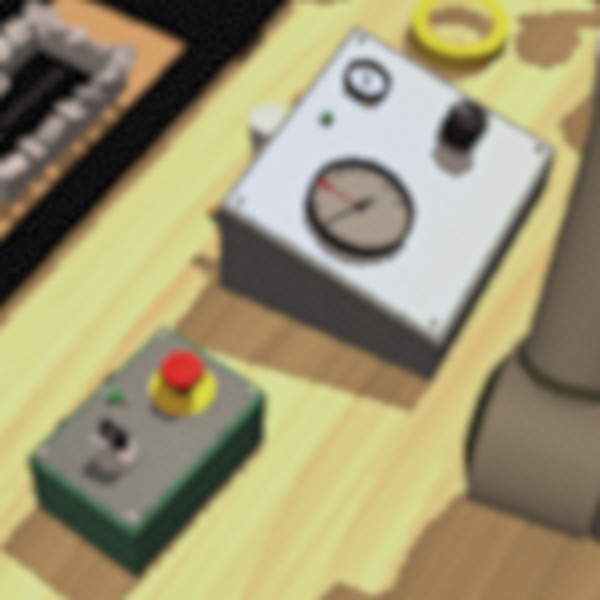

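```bash
python3 - <<'E'
from h import *
_,p=load('scene0');_,q=load('side0')
S=lambda x,y:(x/4-0.375+215,y/4-0.375+125)
D=lambda x,y:(x/4-0.375+255,y/4-0.375+135)
print('starter corners')
for a in [(562,235),(757,315),(705,428),(502,350)]: print(a,np.round(onz(p,*S(*a),.082),3))
for a in [(165,330),(265,395),(138,535),(32,460)]: print('side',np.round(onz(q,*D(*a),.082),3))
def both(a,b,n): X,e=tri(ray(p,*S(*a)),ray(q,*D(*b)));print(n,np.round(X,4),np.round(e,4))
both((687,328),(116,435),'key'); both((582,288),(183,370),'estop')
both((310,165),(362,205),'gauge'); both((172,75),(465,115),'knobtop'); both((150,42),(552,150),'front-y');both((438,110),(440,340),'front+y');both((362,290),(222,205),'back+y');both((38,208),(358,30),'back-y')
E
```

```text
starter corners
(562, 235) [0.471 0.102 0.082]
(757, 315) [0.489 0.274 0.082]
(705, 428) [0.601 0.261 0.082]
(502, 350) [0.591 0.09  0.082]
side [0.578 0.089 0.082]
side [0.466 0.1   0.082]
side [0.48  0.272 0.082]
side [0.595 0.262 0.082]
key [0.5373 0.2225 0.1148] [0.0026 0.0026]
estop [0.5291 0.1347 0.1103] [0.0014 0.0014]
gauge [ 0.4945 -0.1135  0.1093] [0. 0.]
knobtop [ 0.4614 -0.2526  0.1286] [0.0003 0.0003]
front-y [ 0.3897 -0.3179  0.0622] [0.0013 0.0013]
front+y [ 0.3723 -0.0446  0.0648] [0.0019 0.0019]
back+y [ 0.5973 -0.0284  0.1232] [0.0033 0.0033]
back-y [ 0.6134 -0.3077  0.117 ] [0.0034 0.0034]
```

```bash
cat >> h.py <<'E'
def goal(pos,R,s=None):
    "delta from current pose to goal in tool axes: cm, rad"
    s=s or monitor.sense(); R0=Ro.from_rotvec(s['ee_rot']).as_matrix()
    print('off cm',np.round(R0.T@(np.asarray(pos)-s['tcp_pos'])*100,2),'ang',np.round(Ro.from_matrix(R0.T@R).as_rotvec(),4))
def down(yv,x=(0,0,-1)):
    "tool x along x, y close to yv"
    x=np.array(x,float);x/=np.linalg.norm(x);y=np.array(yv,float);y-=x*(x@y);y/=np.linalg.norm(y)
    return np.c_[x,y,np.cross(x,y)]
E
python3 - <<'E'
from h import *
s=monitor.sense();R0=Ro.from_rotvec(s['ee_rot']).as_matrix();print(np.round(R0,3))
p=camera_params('wrist');C=-np.array(p['R']).T@np.array(p['t']).ravel()
print('cam in tool',np.round(R0.T@(C-s['tcp_pos']),3),np.round(R0.T@np.array(p['R']).T,3))
# keep same angle to azimuth: tool z is?
for yv in [(1,0,0),(-1,0,0),(0,1,0),(0,-1,0)]: print(yv);goal((.5,.2,.30),down(yv))
E
```

```text
[[-0.     0.375 -0.927]
 [ 0.001 -0.927 -0.375]
 [-1.    -0.001 -0.   ]]
cam in tool [-0.143  0.001 -0.066] [[ 0.001 -0.264  0.964]
 [ 1.     0.    -0.001]
 [-0.     0.964  0.264]]
(1, 0, 0)
off cm [ -6.84 -54.75 -53.85] ang [-1.186e+00 -9.000e-04  8.000e-04]
(-1, 0, 0)
off cm [ -6.84 -54.75 -53.85] ang [1.9556e+00 9.0000e-04 1.0000e-03]
(0, 1, 0)
off cm [ -6.84 -54.75 -53.85] ang [-2.7568e+00 -1.6000e-03 -1.0000e-04]
(0, -1, 0)
off cm [ -6.84 -54.75 -53.85] ang [ 3.848e-01 -1.000e-04  1.100e-03]
```

```bash
python3 - <<'E'
from h import *
goal((.535,.222,.25),down((1,0,0)))
E
```

```text
off cm [ -1.84 -55.47 -57.92] ang [-1.186e+00 -9.000e-04  8.000e-04]
```

Request:
{"name": "play_rows", "arguments": {
  "targets": [
    {"offset": [-3,-2.5,-2.6],"angular": [-0.05,0,0],"fingers": 0},
    {"offset": [-3,-5.2,-5.4],"angular": [-0.1,0,0],"fingers": 0},
    {"offset": [-3,-8,-8.4],"angular": [-0.18,0,0],"fingers": 0},
    {"offset": [-3,-10.8,-11.3],"angular": [-0.25,0,0],"fingers": 0},
    {"offset": [-3,-13.5,-14.1],"angular": [-0.32,0,0],"fingers": 0},
    {"offset": [-3,-16.3,-17],"angular": [-0.4,0,0],"fingers": 0},
    {"offset": [-3,-19,-19.8],"angular": [-0.47,0,0],"fingers": 0},
    {"offset": [-3,-21.8,-22.7],"angular": [-0.55,0,0],"fingers": 0}
  ]
}}

```text
time_s: 0.82
tcp_pos: [0.3352, -0.2207, 0.2613]
ee_rot: [1.658, 0.84, -1.658]
contact_force: [2.1, -0.7, -0.4]
grip_width: 0.085
```

```bash
python3 - <<'E'
from h import *
s=monitor.sense();print(s['time_s'],s['tcp_pos'],np.round(s['joint_positions'],2))
goal((.535,.222,.25),down((1,0,0)))
E
```

```text
0.8167 [ 0.33519512 -0.22067136  0.26130158] [-0.88  0.09  1.61  0.    1.44 -0.25]
off cm [  1.13 -10.08 -47.51] ang [-6.331e-01 -0.000e+00 -1.000e-04]
```

Request:
{"name": "play_rows", "arguments": {
  "targets": [
    {"offset": [0,-0.8,-4],"angular": [-0.05,0,0],"fingers": 0},
    {"offset": [0,-1.7,-8],"angular": [-0.1,0,0],"fingers": 0},
    {"offset": [0,-2.5,-12],"angular": [-0.16,0,0],"fingers": 0},
    {"offset": [0,-3.4,-16],"angular": [-0.22,0,0],"fingers": 0},
    {"offset": [0,-4.2,-20],"angular": [-0.28,0,0],"fingers": 0},
    {"offset": [0,-5.1,-24],"angular": [-0.34,0,0],"fingers": 0},
    {"offset": [0,-5.9,-28],"angular": [-0.4,0,0],"fingers": 0},
    {"offset": [0,-6.8,-32],"angular": [-0.44,0,0],"fingers": 0}
  ]
}}

```text
time_s: 1.48
tcp_pos: [0.4707, 0.0775, 0.2613]
ee_rot: [1.35, 1.112, -1.35]
contact_force: [1.0, -1.3, 0.3]
grip_width: 0.0852
```

```bash
python3 - <<'E'
from h import *
goal((.535,.222,.25),down((1,0,0)))
E
```

```text
off cm [  1.13   3.54 -15.41] ang [-1.927e-01  1.000e-04  0.000e+00]
```

Request:
{"name": "play_rows", "arguments": {
  "targets": [
    {"offset": [0.3,0.9,-3.8],"angular": [-0.05,0,0],"fingers": 0},
    {"offset": [0.6,1.7,-7.6],"angular": [-0.1,0,0],"fingers": 0},
    {"offset": [0.9,2.6,-11.4],"angular": [-0.15,0,0],"fingers": 0},
    {"offset": [1.1,3.5,-14.5],"angular": [-0.193,0,0],"fingers": 0},
    {"offset": [1.1,3.5,-15.4],"angular": [-0.193,0,0],"fingers": 0},
    {"offset": [1.1,3.5,-15.4],"angular": [-0.193,0,0],"fingers": 0},
    {"offset": [1.1,3.5,-15.4],"angular": [-0.193,0,0],"fingers": 0},
    {"offset": [1.1,3.5,-15.4],"angular": [-0.193,0,0],"fingers": 0}
  ]
}}

```text
time_s: 2.15
tcp_pos: [0.5344, 0.2184, 0.2505]
ee_rot: [1.212, 1.207, -1.213]
contact_force: [0.4, -0.6, 0.5]
grip_width: 0.0851
```

```bash
python3 - <<'E'
from h import *
im,p=snap('wrist','w1')
E
```

```text
(no output)
```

View pics/w1.png

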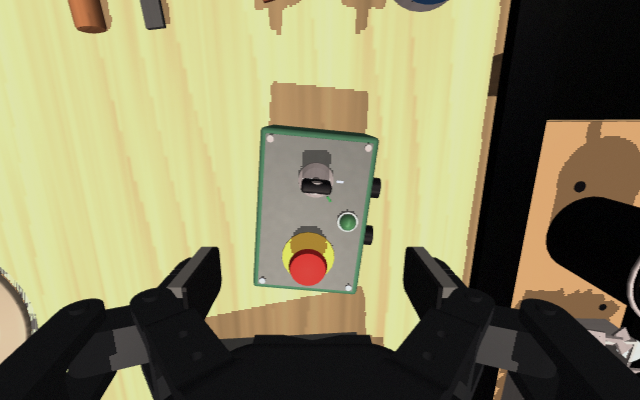

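```bash
python3 - <<'E'
from h import *
im,p=load('w1')
cv2.imwrite('pics/w1c.png',cv2.resize(im[120:300,245:390,::-1],None,fx=4,fy=4,interpolation=cv2.INTER_CUBIC)[:600])
for u,v in [(268,133),(373,140),(352,289),(259,282)]:pass
E
```

```text
(no output)
```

View pics/w1c.png

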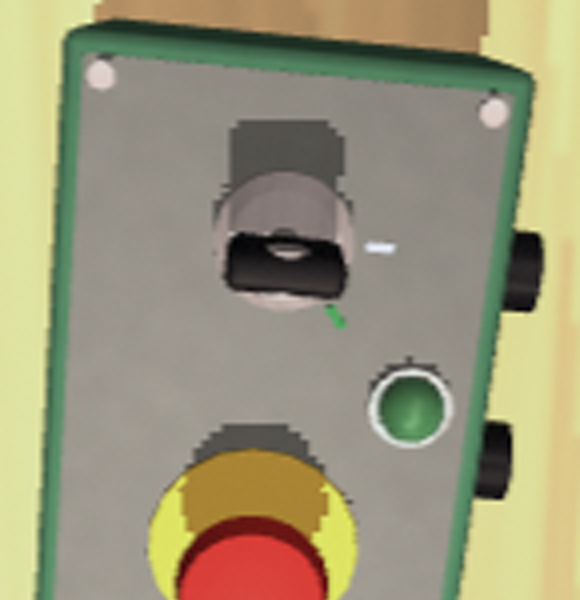

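```bash
python3 - <<'E'
from h import *
im,p=load('w1');_,a=load('scene0');_,b=load('side0')
W=lambda x,y:(x/4-.375+245,y/4-.375+120)
k=onz(p,*W(285,274),.126);print('key',k)
l=onz(p,*W(228,290),.126);r=onz(p,*W(342,298),.126);print(l,r,np.arctan2((r-l)[1],(r-l)[0]))
s1=onz(p,*W(100,75),.082);s2=onz(p,*W(494,113),.082);print(s1,s2,np.linalg.norm(s1-s2),np.arctan2((s2-s1)[1],(s2-s1)[0]))
s3,s4=[onz(p,u,v,.082) for u,v in [(262,281),(348,288)]];print(s3,s4)
c=(s1+s2+s3+s4)/4; th=np.arctan2((s2-s1+s4-s3)[1],(s2-s1+s4-s3)[0]);print('starter',c,th, 'key',c+.042*np.array([-np.sin(th),np.cos(th),0]))
for q in (a,b): print(proj(q,[k[0],k[1],.126]))
goal((.538,.222,.160),down((.0,1,0)));goal((.538,.222,.160),down((.0,-1,0)));print(np.round(monitor.sense()['joint_positions'],2))
E
```

```text
key [0.53788483 0.22181454 0.126     ]
[0.52505493 0.21817303 0.126     ] [0.55073028 0.21620762 0.126     ] -0.07639936698351799
[0.49219565 0.26279027 0.082     ] [0.59115609 0.25295358 0.082     ] 0.09944812424815305 -0.09907473393163245
[0.47702603 0.10327958 0.082     ] [0.57514726 0.09390198 0.082     ]
starter [0.53388126 0.17823135 0.082     ] -0.09718688716905258 key [0.53795668 0.22003316 0.082     ]
[386.0368476 204.3948497]
[282.75077224 241.70185804]
off cm [ 9.07  0.35 -0.37] ang [-1.5755e+00  3.0000e-04 -0.0000e+00]
off cm [ 9.07  0.35 -0.37] ang [ 1.5661e+00 -0.0000e+00 -3.0000e-04]
[ 0.18  0.42  1.18 -0.    1.54  0.19]
```

```bash
python3 - <<'E'
from h import *
goal((.538,.221,.15),down((.097,.995,0)))
E
```

```text
off cm [10.07  0.35 -0.27] ang [-1.4783e+00  3.0000e-04 -0.0000e+00]
```

Request:
{"name": "play_rows", "arguments": {
  "targets": [
    {"offset": [0,0.35,-0.27],"angular": [-0.12,0,0],"fingers": 100},
    {"offset": [1,0.35,-0.27],"angular": [-0.24,0,0],"fingers": 100},
    {"offset": [2,0.35,-0.27],"angular": [-0.36,0,0],"fingers": 100},
    {"offset": [3,0.35,-0.27],"angular": [-0.48,0,0],"fingers": 100},
    {"offset": [4,0.35,-0.27],"angular": [-0.6,0,0],"fingers": 100},
    {"offset": [5,0.35,-0.27],"angular": [-0.72,0,0],"fingers": 100},
    {"offset": [6,0.35,-0.27],"angular": [-0.84,0,0],"fingers": 100},
    {"offset": [7,0.35,-0.27],"angular": [-0.96,0,0],"fingers": 100}
  ]
}}

```text
time_s: 2.87
tcp_pos: [0.5381, 0.2209, 0.1804]
ee_rot: [0.478, 1.517, -0.477]
contact_force: [0.3, -0.8, -0.7]
grip_width: 0.052
```

Request:
{"name": "play_rows", "arguments": {
  "targets": [
    {"offset": [0.5,0,0],"angular": [-0.12,0,0],"fingers": 100},
    {"offset": [1.5,0,0],"angular": [-0.24,0,0],"fingers": 100},
    {"offset": [2,0,0],"angular": [-0.36,0,0],"fingers": 100},
    {"offset": [2.5,0,0],"angular": [-0.48,0,0],"fingers": 100},
    {"offset": [3,0,0],"angular": [-0.518,0,0],"fingers": 100},
    {"offset": [3,0,0],"angular": [-0.518,0,0],"fingers": 100},
    {"offset": [3,0,0],"angular": [-0.518,0,0],"fingers": 100},
    {"offset": [3,0,0],"angular": [-0.518,0,0],"fingers": 100}
  ]
}}

```text
time_s: 3.53
tcp_pos: [0.5384, 0.2217, 0.151]
ee_rot: [0.077, 1.569, -0.077]
contact_force: [1.0, -0.6, 0.3]
grip_width: 0.052
```

```bash
python3 - <<'E'
from h import *
s=monitor.sense();print(s['tcp_pos'],s['grip_width'],np.round(s['joint_positions'],2))
goal((.538,.221,.100),down((.097,.995,0)))
im,p=snap('wrist','w2')
E
```

```text
[0.53838325 0.22166759 0.15095555] 0.05203690292421283 [ 0.19  0.5   1.34 -0.    1.3  -1.29]
off cm [ 5.1  -0.07 -0.04] ang [-0.0011  0.0008 -0.0002]
```

View pics/w2.png

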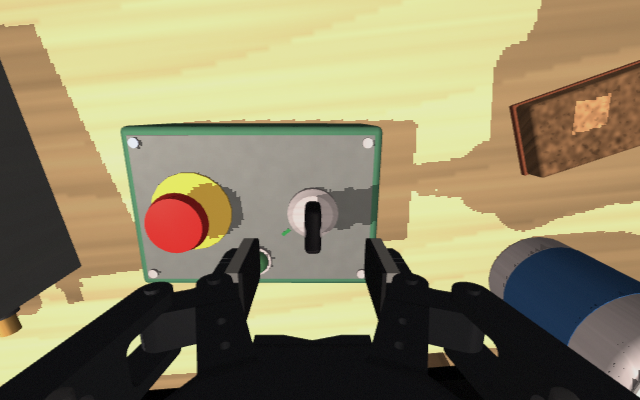

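```bash
python3 - <<'E'
from h import *
_,p=load('w2')
u=np.array([.995,-.097,0])
for d in (-.014,0,.014):
  for z in (.126,.102): print(d,z,np.round(proj(p,np.array([.538,.221,z])+u*d),1))
E
```

```text
-0.014 0.126 [312.  210.5]
-0.014 0.102 [312.  199.5]
0 0.126 [312.  233.3]
0 0.102 [312.  219.8]
0.014 0.126 [312.  255.2]
0.014 0.102 [312.  239.5]
```

Request:
{"name": "play_rows", "arguments": {
  "targets": [
    {"offset": [2,0,0],"angular": [0,0,0],"fingers": 100},
    {"offset": [4,0,0],"angular": [0,0,0],"fingers": 100},
    {"offset": [5.1,0,0],"angular": [0,0,0],"fingers": 100},
    {"offset": [5.1,0,0],"angular": [0,0,0],"fingers": 255},
    {"offset": [5.1,0,0],"angular": [0,0,0],"fingers": 255},
    {"offset": [5.1,0,0],"angular": [0,0,0],"fingers": 255},
    {"offset": [5.1,0,0],"angular": [0,0,0],"fingers": 255},
    {"offset": [5.1,0,0],"angular": [0,0,0],"fingers": 255}
  ]
}}

```text
time_s: 4.25
tcp_pos: [0.5388, 0.2221, 0.1007]
ee_rot: [0.076, 1.567, -0.075]
contact_force: [-1.2, -2.9, 6.0]
grip_width: 0.0093
```

```bash
python3 - <<'E'
from h import *
s=monitor.sense();print(s['tcp_pos'],s['grip_width'],s['contact_force'],s['moment'],s['time_s'])
E
```

```text
[0.53881122 0.22207591 0.10069369] 0.009264840791528579 [-1.19223631 -2.91909042  6.01358246] [-0.37039341  0.12269407 -0.03562276] 4.25
```

Request:
{"name": "play_rows", "arguments": {
  "targets": [
    {"offset": [0,0,0],"angular": [0.12,0,0],"fingers": 255},
    {"offset": [0,0,0],"angular": [0.24,0,0],"fingers": 255},
    {"offset": [0,0,0],"angular": [0.36,0,0],"fingers": 255},
    {"offset": [0,0,0],"angular": [0.48,0,0],"fingers": 255},
    {"offset": [0,0,0],"angular": [0.6,0,0],"fingers": 255},
    {"offset": [0,0,0],"angular": [0.72,0,0],"fingers": 255},
    {"offset": [0,0,0],"angular": [0.82,0,0],"fingers": 255},
    {"offset": [0,0,0],"angular": [0.92,0,0],"fingers": 255}
  ]
}}

```text
time_s: 4.92
tcp_pos: [0.5386, 0.2216, 0.1007]
ee_rot: [0.795, 1.418, -0.795]
contact_force: [-2.5, -4.1, 7.8]
grip_width: 0.0088
```

```bash
python3 - <<'E'
from h import *
s=monitor.sense();print(s['tcp_pos'],s['grip_width'],s['contact_force'],s['moment'],s['time_s'],np.round(Ro.from_rotvec(s['ee_rot']).as_matrix(),3)[:,1])
im,p=snap('wrist','w3')
E
```

```text
[0.53855888 0.22158851 0.10069506] 0.008819973660633532 [-2.49783503 -4.13763728  7.80054269] [-0.84636021  0.38660206  0.90271049] 4.9167 [0.852 0.523 0.001]
```

View pics/w3.png

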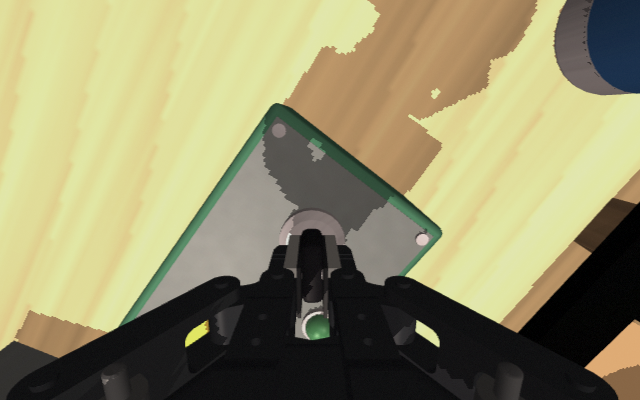

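Request:
{"name": "play_rows", "arguments": {
  "targets": [
    {"offset": [0,0,0],"angular": [0,0,0],"fingers": 255},
    {"offset": [0,0,0],"angular": [0,0,0],"fingers": 255},
    {"offset": [0,0,0],"angular": [0,0,0],"fingers": 255},
    {"offset": [0,0,0],"angular": [0,0,0],"fingers": 255},
    {"offset": [0,0,0],"angular": [0,0,0],"fingers": 255},
    {"offset": [0,0,0],"angular": [0,0,0],"fingers": 255},
    {"offset": [0,0,0],"angular": [0,0,0],"fingers": 255},
    {"offset": [0,0,0],"angular": [0,0,0],"fingers": 255}
  ]
}}

```text
time_s: 5.63
tcp_pos: [0.5385, 0.2216, 0.1006]
ee_rot: [0.79, 1.42, -0.791]
contact_force: [-2.4, -5.4, 7.2]
grip_width: 0.009
```

```bash
python3 - <<'E'
from h import *
s=monitor.sense();print(s['moment'],s['time_s'],s['grip_width'])
E
```

```text
[-0.86966993  0.33150127  0.60596474] 5.6333 0.008969631637821959
```

Request:
{"name": "play_rows", "arguments": {
  "targets": [
    {"offset": [0,0,0],"angular": [0,0,0],"fingers": 255},
    {"offset": [0,0,0],"angular": [0,0,0],"fingers": 255},
    {"offset": [0,0,0],"angular": [0,0,0],"fingers": 255},
    {"offset": [0,0,0],"angular": [0,0,0],"fingers": 255},
    {"offset": [0,0,0],"angular": [0,0,0],"fingers": 100},
    {"offset": [0,0,0],"angular": [0,0,0],"fingers": 100},
    {"offset": [0,0,0],"angular": [0,0,0],"fingers": 100},
    {"offset": [-0.5,0,0],"angular": [0,0,0],"fingers": 100}
  ]
}}

```text
time_s: 6.3
tcp_pos: [0.5378, 0.2223, 0.1037]
ee_rot: [0.791, 1.423, -0.792]
contact_force: [0.1, -0.3, 0.7]
grip_width: 0.0519
```

Request:
{"name": "play_rows", "arguments": {
  "targets": [
    {"offset": [-2,0,0],"angular": [0,0,0],"fingers": 100},
    {"offset": [-5,0,0],"angular": [0,0,0],"fingers": 100},
    {"offset": [-9,0,0],"angular": [0,0,0],"fingers": 50},
    {"offset": [-13,0,0],"angular": [0,0,0],"fingers": 0},
    {"offset": [-15,0,0],"angular": [0,0,0],"fingers": 0},
    {"offset": [-15,0,0],"angular": [0,0,0],"fingers": 0},
    {"offset": [-15,0,0],"angular": [0,0,0],"fingers": 0},
    {"offset": [-15,0,0],"angular": [0,0,0],"fingers": 0}
  ]
}}

```text
time_s: 6.97
tcp_pos: [0.5377, 0.2222, 0.2532]
ee_rot: [0.791, 1.424, -0.793]
contact_force: [0.2, 0.1, -0.3]
grip_width: 0.0855
```

```bash
python3 - <<'E'
from h import *
s=monitor.sense();print(s['tcp_pos'],s['time_s'])
im,p=snap('wrist','w4')
goal((.45,-.17,.29),down((.8,.6,0)))
E
```

```text
[0.53774563 0.22224534 0.25324257] 6.9667
off cm [ -3.67 -28.13  28.71] ang [-0.0885 -0.0012  0.0026]
```

View pics/w4.png

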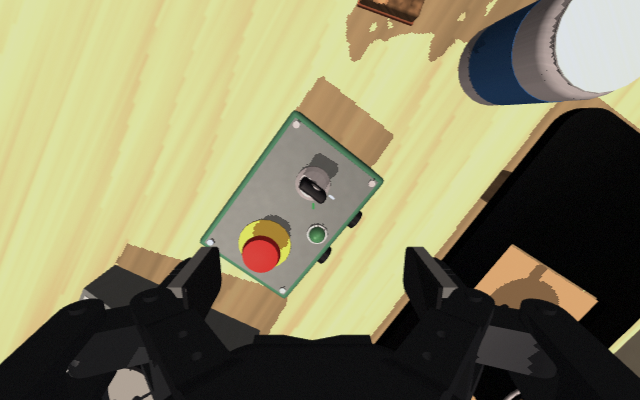

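```bash
cat >> h.py <<'E'
yaw=.063
NN=np.array([-np.sin(.2618)*np.cos(yaw),-np.sin(.2618)*np.sin(yaw),np.cos(.2618)])
CY=np.array([-np.sin(yaw),np.cos(yaw),0])
CX=np.cross(CY,NN)
E
python3 - <<'E'
from h import *
R=down((0,1,0),-NN); G=np.array([.4945,-.1135,.1093]); T=G-R@[.127,0,.008]; print(T); goal(T,R)
print(np.round(monitor.sense()['joint_positions'],2))
E
```

```text
[ 0.45396668 -0.11556945  0.22990584]
off cm [  2.33 -24.91  24.3 ] ang [-1.0117 -0.2325  0.1493]
[ 0.19  0.43  1.16  0.    1.56 -0.37]
```

Request:
{"name": "play_rows", "arguments": {
  "targets": [
    {"offset": [0,-2.5,2.4],"angular": [-0.1,-0.023,0.015],"fingers": 0},
    {"offset": [0,-5,4.9],"angular": [-0.2,-0.046,0.03],"fingers": 0},
    {"offset": [0.2,-7.5,7.3],"angular": [-0.3,-0.07,0.045],"fingers": 0},
    {"offset": [0.5,-10,9.7],"angular": [-0.4,-0.093,0.06],"fingers": 0},
    {"offset": [0.8,-12.5,12.2],"angular": [-0.5,-0.116,0.075],"fingers": 0},
    {"offset": [1,-15,14.6],"angular": [-0.6,-0.14,0.09],"fingers": 0},
    {"offset": [1.3,-17.4,17],"angular": [-0.7,-0.163,0.104],"fingers": 0},
    {"offset": [1.6,-20,19.4],"angular": [-0.81,-0.186,0.12],"fingers": 0}
  ]
}}

```text
time_s: 7.68
tcp_pos: [0.472, -0.0406, 0.2378]
ee_rot: [0.183, 1.357, -0.161]
contact_force: [1.0, -0.1, -0.5]
grip_width: 0.0857
```

```bash
python3 - <<'E'
from h import *
R=down((0,1,0),-NN);goal([ .454 ,-.1156 , .23],R)
E
```

```text
off cm [ 0.46 -7.73 -0.2 ] ang [-0.2257 -0.0512  0.0313]
```

Request:
{"name": "play_rows", "arguments": {
  "targets": [
    {"offset": [0.1,-2.5,0],"angular": [-0.08,-0.018,0.01],"fingers": 0},
    {"offset": [0.3,-5,-0.1],"angular": [-0.16,-0.036,0.02],"fingers": 0},
    {"offset": [0.4,-7,-0.2],"angular": [-0.22,-0.05,0.03],"fingers": 0},
    {"offset": [0.46,-7.6,-0.2],"angular": [-0.22,-0.05,0.03],"fingers": 0},
    {"offset": [0.46,-7.6,-0.2],"angular": [-0.22,-0.05,0.03],"fingers": 0},
    {"offset": [0.46,-7.6,-0.2],"angular": [-0.22,-0.05,0.03],"fingers": 0},
    {"offset": [0.46,-7.6,-0.2],"angular": [-0.22,-0.05,0.03],"fingers": 0},
    {"offset": [0.46,-7.6,-0.2],"angular": [-0.22,-0.05,0.03],"fingers": 0}
  ]
}}

```text
time_s: 8.35
tcp_pos: [0.4553, -0.1119, 0.2312]
ee_rot: [0.017, 1.31, 0.007]
contact_force: [-0.2, 0.7, 0.3]
grip_width: 0.0853
```

```bash
python3 - <<'E'
from h import *
s=monitor.sense();print(s['tcp_pos'],s['time_s'],np.round(s['joint_positions'],2))
im,p=snap('wrist','w5')
E
```

```text
[ 0.45533367 -0.11186984  0.23122035] 8.35 [-0.58  0.13  1.67  0.17  1.13 -2.2 ]
```

View pics/w5.png

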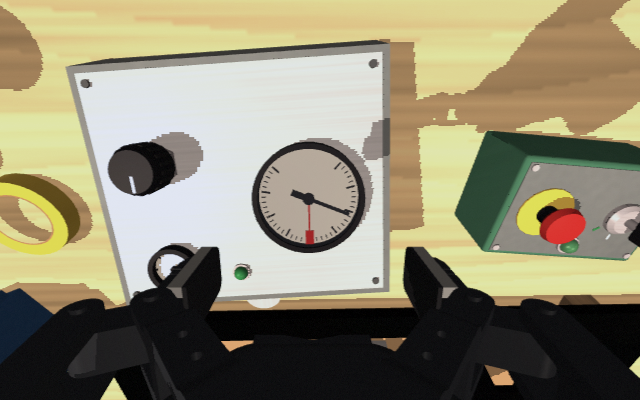

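```bash
cat >> h.py <<'E'
def gaugeang(f,G0,show=True):
    im,p=load(f); a=im.astype(int)
    G0=np.asarray(G0); P0=G0-.005*NN   # plane of the hands
    # rectify: map dial plane coordinates (u along CY, v along CX; mm) to image through its 4-point homography
    w=[(-.055,-.055),(.055,-.055),(.055,.055),(-.055,.055)]
    src=np.float32([proj(p,P0+CY*y+CX*x) for y,x in w]); dst=np.float32([(300+y*5000,300+x*5000) for y,x in w])
    H=cv2.getPerspectiveTransform(src,dst); r=cv2.warpPerspective(im,H,(600,600),flags=cv2.INTER_CUBIC)
    return r
E
python3 - <<'E'
from h import *
im,p=load('w5')
G=onplane(p,308,198,np.array([.4945,-.1135,.1093]),NN);print(G)
r=gaugeang('w5',G);cv2.imwrite('pics/g5.png',r[:,:,::-1])
cv2.imwrite('pics/k5.png',cv2.resize(im[120:220,80:230,::-1],None,fx=5,fy=5,interpolation=cv2.INTER_CUBIC))
E
```

```text
[ 0.49397476 -0.11432147  0.10914568]
```

View pics/g5.png

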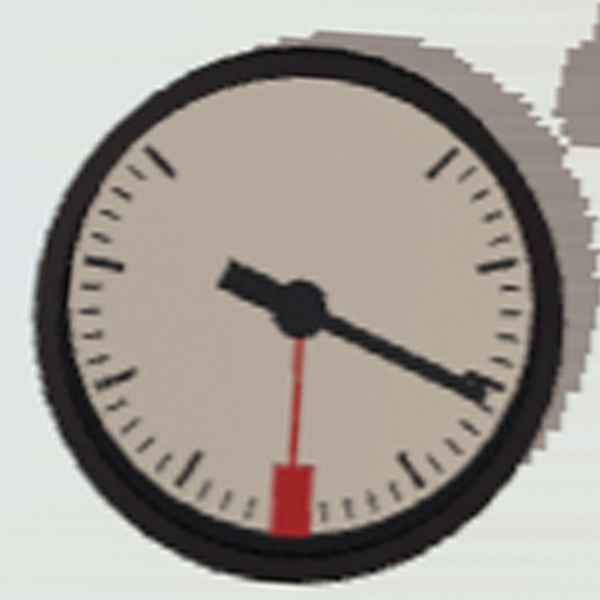

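View pics/k5.png

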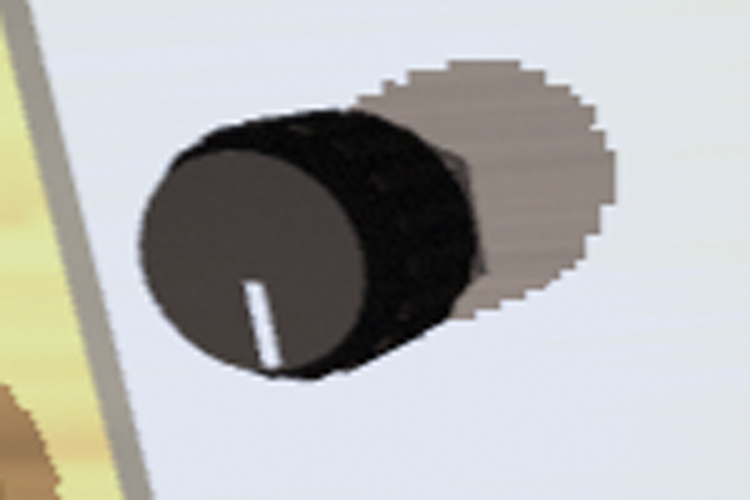

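```bash
python3 - <<'E'
from h import *
im,p=load('w5');_,a=load('scene0');_,b=load('side0')
G=np.array([.494,-.1143,.1093])
K=onplane(p,80+252/5-.4,120+263/5-.4,G+.027*NN,NN);print('knob top',K)
print('dist gauge-knob',np.linalg.norm(np.cross(K-G,NN)), 'expect', .145)
print('scene',proj(a,K),'side',proj(b,K), 'wrist base',proj(p,K-.034*NN))
# console yaw from face screws/edges
F=G-.016*NN
e=[onplane(p,u,v,F,NN) for u,v in [(85,84),(374,63),(376,281)]]
d=e[1]-e[0];print('yaw',np.arctan2(-d[0],d[1]),np.linalg.norm(d));d=e[2]-e[1];print(np.arctan2(d[1],d[0]),np.linalg.norm(d),d)
R=down((0,1,0),-NN)
tip=K-.013*NN-(.0187)*NN   # TCP: grasp at 30 off face
print('TCP grasp',tip,'pre',tip+.06*NN); goal(tip+.07*NN,R)
# mark angle
E
```

```text
knob top [ 0.45849989 -0.25756742  0.12534221]
dist gauge-knob 0.14599371223023494 expect 0.145
scene [256.83176654 142.99634776] side [372.11313518 163.4405871 ] wrist base [151.36481714 165.59065584]
yaw 0.060286770813950126 0.2542181688465842
0.05618131395543741 0.21140486660127625 [0.20387952 0.01146629 0.05471454]
TCP grasp [ 0.46668819 -0.25705087  0.09472236] pre [ 0.45118982 -0.25802856  0.1526779 ]
off cm [  6.27 -14.74  -2.3 ] ang [-0.0089 -0.0005  0.0016]
```

Request:
{"name": "play_rows", "arguments": {
  "targets": [
    {"offset": [0,-3.5,-0.6],"angular": [-0.009,0,0],"fingers": 0},
    {"offset": [0,-7.3,-1.2],"angular": [-0.009,0,0],"fingers": 0},
    {"offset": [0.5,-11.2,-1.9],"angular": [-0.009,0,0],"fingers": 0},
    {"offset": [2,-14,-2.3],"angular": [-0.009,0,0],"fingers": 0},
    {"offset": [4,-14.7,-2.3],"angular": [-0.009,0,0],"fingers": 0},
    {"offset": [5,-14.7,-2.3],"angular": [-0.009,0,0],"fingers": 0},
    {"offset": [5,-14.7,-2.3],"angular": [-0.009,0,0],"fingers": 0},
    {"offset": [5,-14.7,-2.3],"angular": [-0.009,0,0],"fingers": 0}
  ]
}}

```text
time_s: 9.07
tcp_pos: [0.4451, -0.2584, 0.1746]
ee_rot: [0.01, 1.31, 0.013]
contact_force: [0.1, 0.7, 0.4]
grip_width: 0.0857
```

```bash
python3 - <<'E'
from h import *
s=monitor.sense();print(s['tcp_pos'],s['time_s'],np.round(s['joint_positions'],2))
R=down((0,1,0),-NN)
goal([ 0.4667 ,-0.2571,  0.0947],R)
im,p=snap('wrist','w6')
K=np.array([.4585,-.2576,.1253]);print(proj(p,K))
E
```

```text
[ 0.44513591 -0.25837295  0.17459088] 9.0667 [-0.86  0.29  1.64  0.24  1.06 -2.54]
off cm [8.28 0.   0.03] ang [-0.0004 -0.0009  0.0011]
[313.02478104 219.56345525]
```

View pics/w6.png

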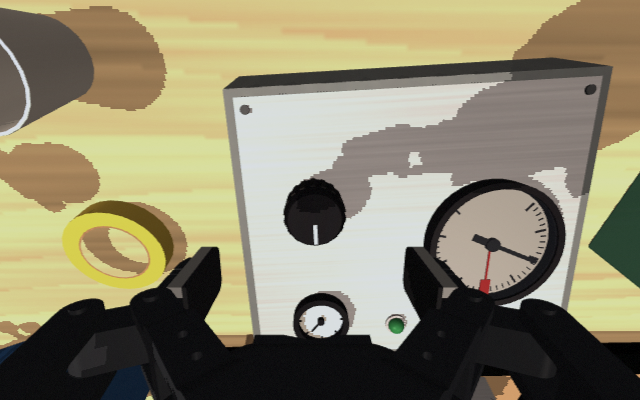

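```bash
python3 - <<'E'
from h import *
im,p=load('w6')
c=cv2.resize(im[165:260,265:365,::-1],None,fx=6,fy=6,interpolation=cv2.INTER_CUBIC)
c=np.clip(c.astype(float)*3,0,255).astype(np.uint8);cv2.imwrite('pics/k6.png',c)
E
```

```text
(no output)
```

View pics/k6.png

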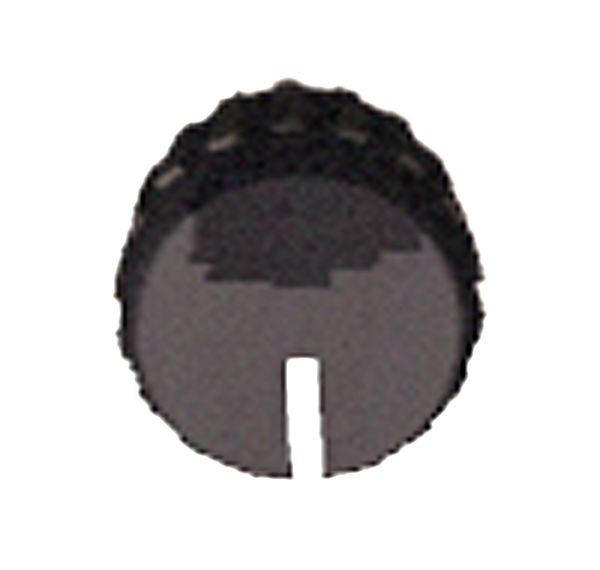

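Request:
{"name": "play_rows", "arguments": {
  "targets": [
    {"offset": [3,0.1,0],"angular": [0,0,0],"fingers": 0},
    {"offset": [5.5,0.1,0],"angular": [0,0,0],"fingers": 0},
    {"offset": [7.5,0.1,0],"angular": [0,0,0],"fingers": 0},
    {"offset": [8.5,0.1,0],"angular": [0,0,0],"fingers": 0},
    {"offset": [8.5,0.1,0],"angular": [0,0,0],"fingers": 0},
    {"offset": [8.5,0.1,0],"angular": [0,0,0],"fingers": 255},
    {"offset": [8.5,0.1,0],"angular": [0,0,0],"fingers": 255},
    {"offset": [8.5,0.1,0],"angular": [0,0,0],"fingers": 255}
  ]
}}

```text
time_s: 9.78
tcp_pos: [0.4671, -0.2572, 0.094]
ee_rot: [0.009, 1.308, 0.01]
contact_force: [0.2, 0.1, 0.7]
grip_width: 0.0515
```

Request:
{"name": "play_rows", "arguments": {
  "targets": [
    {"offset": [0,0,0],"angular": [0,0,0],"fingers": 255},
    {"offset": [0,0,0],"angular": [0,0,0],"fingers": 255},
    {"offset": [0,0,0],"angular": [0.05,0,0],"fingers": 255},
    {"offset": [0,0,0],"angular": [0.1,0,0],"fingers": 255},
    {"offset": [0,0,0],"angular": [0.15,0,0],"fingers": 255},
    {"offset": [0,0,0],"angular": [0.2,0,0],"fingers": 255},
    {"offset": [0,0,0],"angular": [0.2,0,0],"fingers": 255},
    {"offset": [0,0,0],"angular": [0.2,0,0],"fingers": 255}
  ]
}}

```text
time_s: 10.45
tcp_pos: [0.4668, -0.2556, 0.0941]
ee_rot: [0.182, 1.306, -0.118]
contact_force: [-3.6, 8.3, 13.5]
grip_width: 0.0409
```

```bash
python3 - <<'E'
from h import *
s=monitor.sense();print(s['tcp_pos'],s['time_s'],np.round(s['joint_positions'],2),s['contact_force'],s['moment'],s['grip_width'])
im,p=snap('wrist','w7')
E
```

```text
[ 0.46681003 -0.25560175  0.09410803] 10.45 [-0.82  0.43  1.71  0.27  0.85 -2.36] [-3.58854479  8.28305629 13.497925  ] [1.37591983 0.09417693 0.35307443] 0.04093697919966797
```

View pics/w7.png

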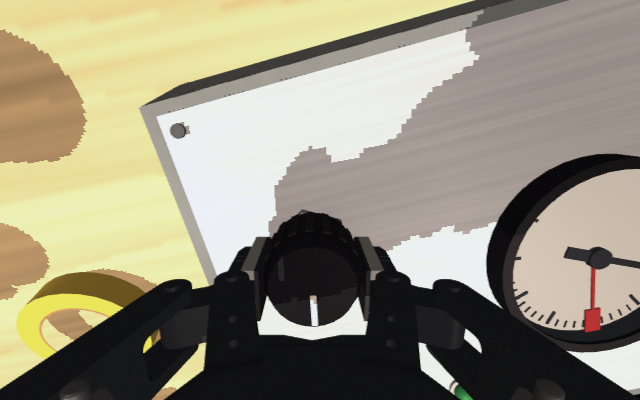

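Request:
{"name": "play_rows", "arguments": {
  "targets": [
    {"offset": [0,0,0],"angular": [0.12,0,0],"fingers": 255},
    {"offset": [0,0,0],"angular": [0.24,0,0],"fingers": 255},
    {"offset": [0,0,0],"angular": [0.36,0,0],"fingers": 255},
    {"offset": [0,0,0],"angular": [0.48,0,0],"fingers": 255},
    {"offset": [0,0,0],"angular": [0.6,0,0],"fingers": 255},
    {"offset": [0,0,0],"angular": [0.72,0,0],"fingers": 255},
    {"offset": [0,0,0],"angular": [0.84,0,0],"fingers": 255},
    {"offset": [0,0,0],"angular": [0.96,0,0],"fingers": 255}
  ]
}}

```text
time_s: 11.17
tcp_pos: [0.4667, -0.2558, 0.0941]
ee_rot: [0.997, 1.157, -0.747]
contact_force: [-4.3, 7.4, 12.6]
grip_width: 0.0409
```

Request:
{"name": "play_rows", "arguments": {
  "targets": [
    {"offset": [0,0,0],"angular": [0.12,0,0],"fingers": 255},
    {"offset": [0,0,0],"angular": [0.24,0,0],"fingers": 255},
    {"offset": [0,0,0],"angular": [0.36,0,0],"fingers": 255},
    {"offset": [0,0,0],"angular": [0.48,0,0],"fingers": 255},
    {"offset": [0,0,0],"angular": [0.6,0,0],"fingers": 255},
    {"offset": [0,0,0],"angular": [0.72,0,0],"fingers": 255},
    {"offset": [0,0,0],"angular": [0.84,0,0],"fingers": 255},
    {"offset": [0,0,0],"angular": [0.96,0,0],"fingers": 255}
  ]
}}

```text
time_s: 11.83
tcp_pos: [0.4665, -0.2558, 0.094]
ee_rot: [1.775, 0.769, -1.35]
contact_force: [-6.0, 7.5, 12.3]
grip_width: 0.0405
```

```bash
python3 - <<'E'
from h import *
s=monitor.sense();print(s['tcp_pos'],s['time_s'],np.round(s['joint_positions'],3),s['contact_force'],s['moment'],s['grip_width'])
R=Ro.from_rotvec(s['ee_rot']).as_matrix();print('axis err',R[:,0]+NN)
im,p=snap('wrist','w8')
snap('scene','scene8')
im,_=load('scene8'); cv2.imwrite('pics/s8.png',cv2.resize(im[125:215,215:335,::-1],None,fx=6,fy=6,interpolation=cv2.INTER_CUBIC))
E
```

```text
[ 0.46650542 -0.25578079  0.09400538] 11.8333 [-0.825  0.427  1.714  0.27   0.85  -0.435] [-6.02992954  7.47080613 12.33186256] [1.12796837 0.52711299 0.39846586] 0.0404546016814484
axis err [ 1.18982339e-04 -1.00718630e-03  1.53597006e-05]
```

View pics/w8.png

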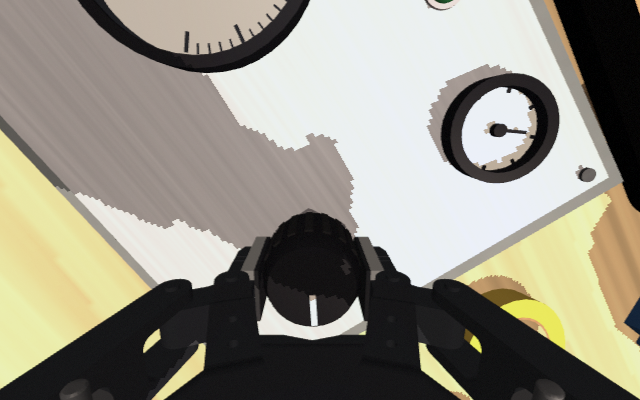

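View pics/s8.png

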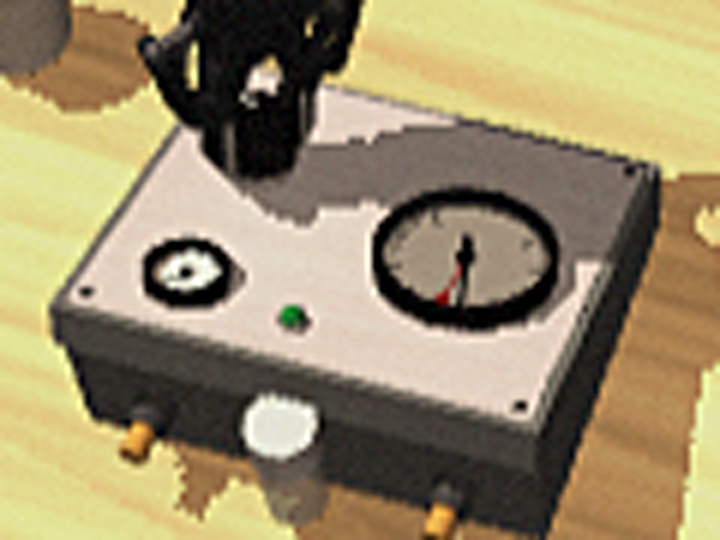

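```bash
python3 - <<'E'
from h import *
im,p=load('scene8');G=np.array([.494,-.1143,.1093])
r=gaugeang('scene8',G);cv2.imwrite('pics/g8.png',r[:,:,::-1])
E
```

```text
(no output)
```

View pics/g8.png

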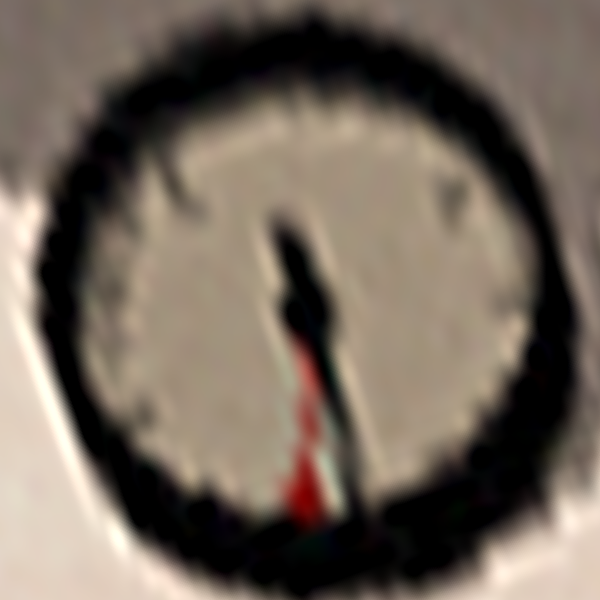

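Request:
{"name": "play_rows", "arguments": {
  "targets": [
    {"offset": [0,0,0],"angular": [0.1,0,0],"fingers": 255},
    {"offset": [0,0,0],"angular": [0.2,0,0],"fingers": 255},
    {"offset": [0,0,0],"angular": [0.3,0,0],"fingers": 255},
    {"offset": [0,0,0],"angular": [0.4,0,0],"fingers": 255},
    {"offset": [0,0,0],"angular": [0.48,0,0],"fingers": 255},
    {"offset": [0,0,0],"angular": [0.5,0,0],"fingers": 255},
    {"offset": [0,0,0],"angular": [0.5,0,0],"fingers": 255},
    {"offset": [0,0,0],"angular": [0.5,0,0],"fingers": 255}
  ]
}}

```text
time_s: 12.6
tcp_pos: [0.4664, -0.2557, 0.094]
ee_rot: [2.146, 0.455, -1.641]
contact_force: [-6.7, 7.1, 13.0]
grip_width: 0.0405
```

```bash
python3 - <<'E'
from h import *
s=monitor.sense();print(s['time_s'],np.round(s['joint_positions'],3),s['contact_force'],s['moment'])
im,p=snap('scene','scene9');snap('wrist','w9')
r=gaugeang('scene9',np.array([.494,-.1143,.1093]));cv2.imwrite('pics/g9.png',r[:,:,::-1])
E
```

```text
12.6 [-0.825  0.427  1.714  0.27   0.85   0.06 ] [-6.70268947  7.11447916 13.01373015] [1.21009559 0.48998098 0.25889066]
```

View pics/g9.png

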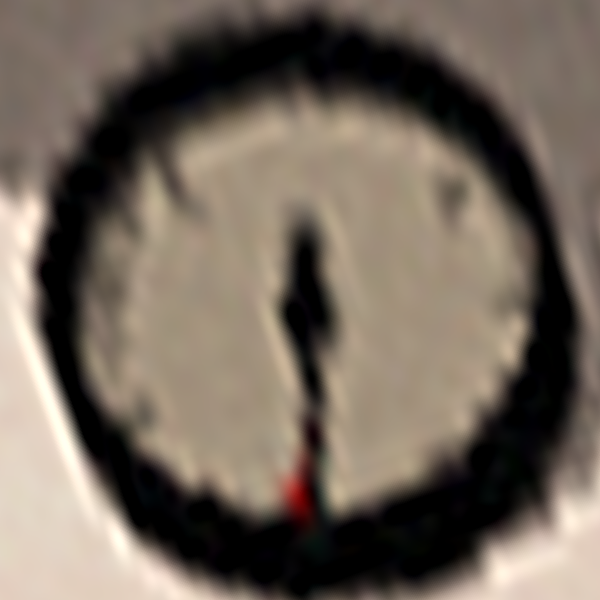

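View pics/w9.png

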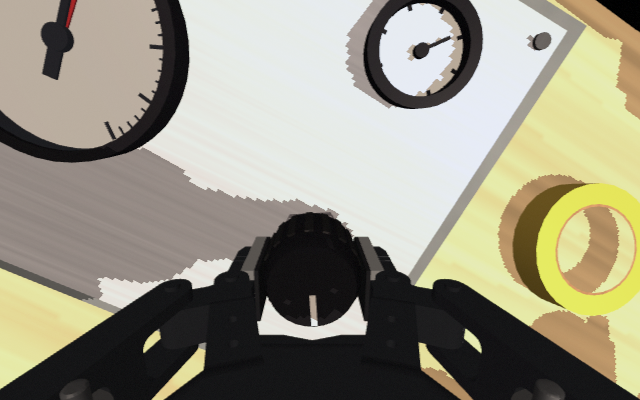

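```bash
python3 - <<'E'
from h import *
r=gaugeang('w9',np.array([.494,-.1143,.1093]));cv2.imwrite('pics/g9w.png',r[:,:,::-1])
E
```

```text
(no output)
```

View pics/g9w.png

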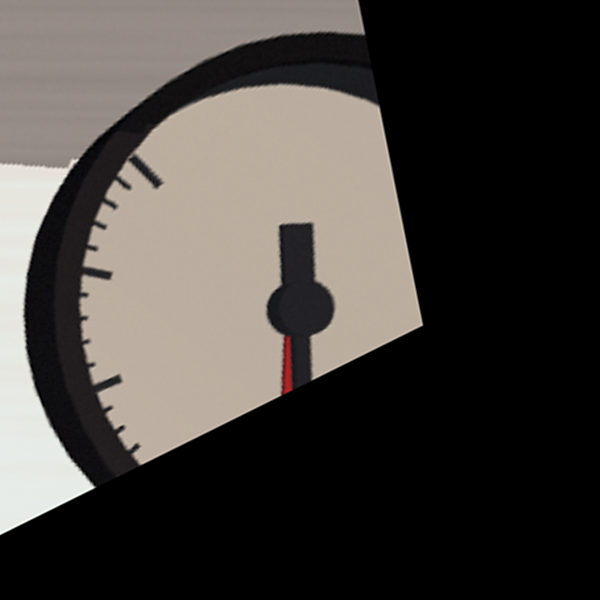

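Request:
{"name": "play_rows", "arguments": {
  "targets": [
    {"offset": [0,0,0],"angular": [0.05,0,0],"fingers": 255},
    {"offset": [0,0,0],"angular": [0.1,0,0],"fingers": 255},
    {"offset": [0,0,0],"angular": [0.15,0,0],"fingers": 255},
    {"offset": [0,0,0],"angular": [0.15,0,0],"fingers": 255},
    {"offset": [0,0,0],"angular": [0.15,0,0],"fingers": 255},
    {"offset": [0,0,0],"angular": [0.15,0,0],"fingers": 255},
    {"offset": [0,0,0],"angular": [0.15,0,0],"fingers": 255},
    {"offset": [0,0,0],"angular": [0.15,0,0],"fingers": 255}
  ]
}}

```text
time_s: 13.37
tcp_pos: [0.4664, -0.2556, 0.094]
ee_rot: [2.253, 0.342, -1.724]
contact_force: [-5.8, 7.9, 12.3]
grip_width: 0.0409
```

```bash
python3 - <<'E'
from h import *
s=monitor.sense();print(s['time_s'],np.round(s['joint_positions'],3),s['contact_force'],s['moment'])
im,p=snap('scene','scene10');
r=gaugeang('scene10',np.array([.494,-.1143,.1093]));cv2.imwrite('pics/g10.png',r[:,:,::-1])
snap('wrist','w10');r=gaugeang('w10',np.array([.494,-.1143,.1093]));cv2.imwrite('pics/g10w.png',r[:,:,::-1])
E
```

```text
13.3667 [-0.825  0.427  1.714  0.27   0.85   0.21 ] [-5.79404411  7.91519654 12.29714554] [1.17808562 0.55132807 0.26010017]
```

View pics/g10.png

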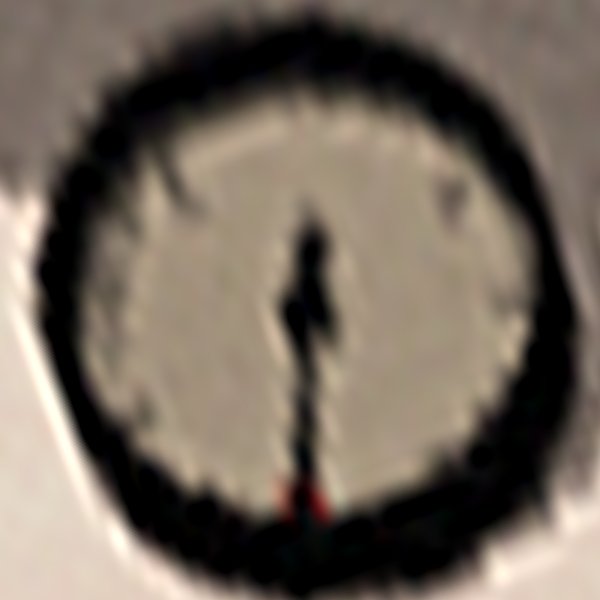

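View pics/g10w.png

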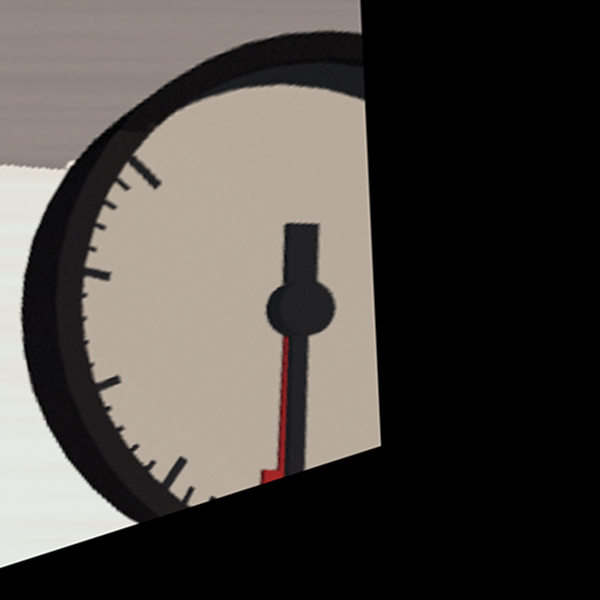

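```bash
python3 - <<'E'
from h import *
G=np.array([.494,-.1143,.1093])
r=gaugeang('w5',G).astype(int)
red=((r[:,:,0]-r[:,:,1]>60)).astype(np.uint8);m=cv2.moments(red,True)
ys,xs=np.nonzero(red);b=ys>465;h=(ys<460)
print('mark centroid',xs[b].mean(),ys[b].mean(),'hand fit',np.polyfit(ys[h],xs[h],1))
print('angle by hand',90+np.degrees(np.arctan(-np.polyfit(ys[h],xs[h],1)[0])))
for f,rows in (('w5',None),('w10',[(228,275),(345,460)])):
    r=gaugeang(f,G).astype(int);dk=(r.max(2)<90)
    n,l,st,c=cv2.connectedComponentsWithStats(dk[:,:].astype(np.uint8))
    if rows:
        P=[]
        for a,bb in rows:
            for y in range(a,bb):
                x=np.nonzero(dk[y,240:360])[0]+240
                P.append((x.mean(),y))
        P=np.array(P);k=np.polyfit(P[:,1],P[:,0],1);print(f,'needle',90+np.degrees(np.arctan(-k[0])),k, np.std(P[:,0]-np.polyval(k,P[:,1])))
E
```

```text
mark centroid 291.28510028653295 500.98388252149 hand fit [-5.20747753e-02  3.16739416e+02]
angle by hand 92.98097220796569
w10 needle 90.889245532098 [-1.55215087e-02  3.03462894e+02] 4.184979054717252
```

```bash
python3 - <<'E'
from h import *
G=np.array([.494,-.1143,.1093])
r=gaugeang('w10',G).astype(int)
for y in (235,250,265,308,350,380,410,440,460):
    row=r[y,240:360]; d=np.nonzero(row.max(1)<80)[0]+240; rd=np.nonzero(row[:,0]-row[:,1]>50)[0]+240
    print(y,d.min(),d.max(),d.mean(),(rd.min(),rd.max()) if len(rd) else '')
E
```

```text
235 285 317 301.0 
250 284 316 300.0 
265 284 316 300.0 
308 267 334 300.5 
350 288 306 297.0 (np.int64(283), np.int64(287))
380 287 306 296.5 (np.int64(282), np.int64(286))
410 286 305 295.5 (np.int64(281), np.int64(285))
440 286 304 295.0 (np.int64(279), np.int64(285))
460 284 359 322.95454545454544 (np.int64(279), np.int64(284))
```

Request:
{"name": "play_rows", "arguments": {
  "targets": [
    {"offset": [0,0,0],"angular": [0.04,0,0],"fingers": 255},
    {"offset": [0,0,0],"angular": [0.04,0,0],"fingers": 255},
    {"offset": [0,0,0],"angular": [0.04,0,0],"fingers": 255},
    {"offset": [0,0,0],"angular": [0.04,0,0],"fingers": 255},
    {"offset": [0,0,0],"angular": [0.04,0,0],"fingers": 0},
    {"offset": [0,0,0],"angular": [0.04,0,0],"fingers": 0},
    {"offset": [0,0,0],"angular": [0.04,0,0],"fingers": 0},
    {"offset": [0,0,0],"angular": [0.04,0,0],"fingers": 0}
  ]
}}

```text
time_s: 14.13
tcp_pos: [0.4669, -0.257, 0.0927]
ee_rot: [2.28, 0.307, -1.746]
contact_force: [0.1, 0.0, 1.1]
grip_width: 0.085
```

Request:
{"name": "play_rows", "arguments": {
  "targets": [
    {"offset": [0,0,0],"angular": [0,0,0],"fingers": 0},
    {"offset": [-2,0,0],"angular": [0,0,0],"fingers": 0},
    {"offset": [-5,0,0],"angular": [0,0,0],"fingers": 0},
    {"offset": [-9,0,0],"angular": [0,0,0],"fingers": 0},
    {"offset": [-12,0,0],"angular": [0,0,0],"fingers": 0},
    {"offset": [-13,0,0],"angular": [0,0,0],"fingers": 0},
    {"offset": [-13,0,0],"angular": [0,0,0],"fingers": 0},
    {"offset": [-13,0,0],"angular": [0,0,0],"fingers": 0}
  ]
}}

```text
time_s: 14.8
tcp_pos: [0.4332, -0.2586, 0.2179]
ee_rot: [2.28, 0.307, -1.746]
contact_force: [-0.5, 0.2, -0.3]
grip_width: 0.0849
```

```bash
python3 - <<'E'
from h import *
s=monitor.sense();R=Ro.from_rotvec(s['ee_rot']).as_matrix();print(s['tcp_pos'],s['time_s'],np.round(s['joint_positions'],2),R[:,1])
G=np.array([.494,-.1143,.1093])
goal(G-R@[.137,0,.008],R)
E
```

```text
[ 0.43319052 -0.25862363  0.21791229] 14.8 [-0.88  0.23  1.59  0.23  1.17  0.28] [ 0.31680451 -0.94582653  0.07104274]
off cm [ -1.44 -12.5   -8.33] ang [0. 0. 0.]
```

Request:
{"name": "play_rows", "arguments": {
  "targets": [
    {"offset": [-1,-2.5,-1.7],"angular": [0,0,0],"fingers": 0},
    {"offset": [-1.4,-5.5,-3.7],"angular": [0,0,0],"fingers": 0},
    {"offset": [-1.4,-8.5,-5.7],"angular": [0,0,0],"fingers": 0},
    {"offset": [-1.4,-11,-7.4],"angular": [0,0,0],"fingers": 0},
    {"offset": [-1.4,-12.5,-8.3],"angular": [0,0,0],"fingers": 0},
    {"offset": [-1.4,-12.5,-8.3],"angular": [0,0,0],"fingers": 0},
    {"offset": [-1.4,-12.5,-8.3],"angular": [0,0,0],"fingers": 0},
    {"offset": [-1.4,-12.5,-8.3],"angular": [0,0,0],"fingers": 0}
  ]
}}

```text
time_s: 15.47
tcp_pos: [0.4657, -0.1141, 0.2424]
ee_rot: [2.279, 0.309, -1.749]
contact_force: [-0.4, 0.2, -0.2]
grip_width: 0.0856
```

```bash
python3 - <<'E'
from h import *
snap('wrist','w11');r=gaugeang('w11',np.array([.494,-.1143,.1093]));cv2.imwrite('pics/g11.png',r[:,:,::-1])
r=r.astype(int)
for y in list(range(230,275,10))+list(range(345,540,12)):
    row=r[y,220:380]; d=np.nonzero(row.max(1)<80)[0]+220; rd=np.nonzero(row[:,0]-row[:,1]>50)[0]+220
    print(y,d.min(),d.max(),d.mean(),(rd.min(),rd.max()) if len(rd) else '')
E
```

```text
230 289 316 302.5 
240 289 317 303.0 
250 289 315 302.0 
260 288 315 301.5 
270 289 315 302.0 
345 292 303 297.5 
357 290 304 297.0 
369 290 304 297.0 
381 290 303 296.5 
393 290 301 295.5 
405 289 301 295.0 
417 287 301 294.0 
429 287 301 294.0 
441 288 300 294.0 
453 287 298 292.5 
465 286 298 292.0 
477 284 299 291.5 (np.int64(274), np.int64(312))
489 284 298 291.0 (np.int64(273), np.int64(312))
501 284 297 290.5 (np.int64(272), np.int64(312))
513 226 294 273.2857142857143 (np.int64(273), np.int64(311))Traceback (most recent call last):
  File "<stdin>", line 6, in <module>
    return umr_minimum(a, axis, None, out, keepdims, initial, where)
ValueError: zero-size array to reduction operation minimum which has no identity
```

View pics/w11.png

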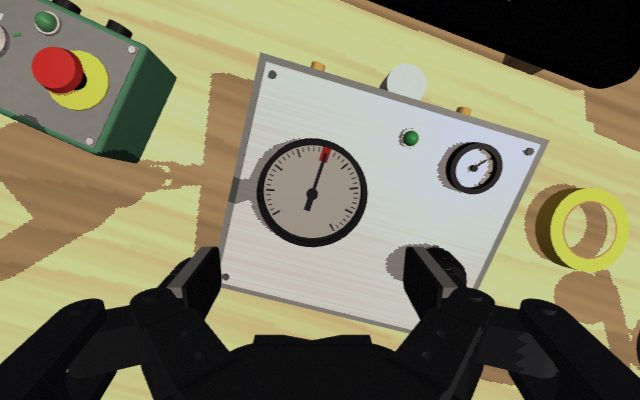

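View pics/g11.png

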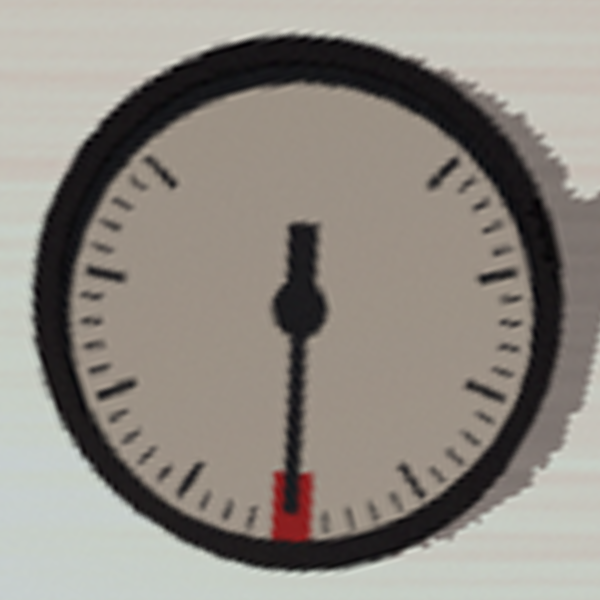

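```bash
python3 - <<'E'
from h import *
im,_=snap('scene','s12');print(monitor.sense()['contact_force'])
cv2.imwrite('pics/s12v.png',np.vstack([cv2.resize(im[100:260,140:460,::-1],None,fx=2,fy=2,interpolation=cv2.INTER_CUBIC)]))
a,_=load('scene0');d=cv2.absdiff(a,im).max(2)>60;n,l,st,c=cv2.connectedComponentsWithStats(cv2.morphologyEx(d.astype(np.uint8),cv2.MORPH_OPEN,np.ones((2,2),np.uint8)));print([list(map(int,x)) for x in st[1:] if x[4]>12])
E
```

```text
[0.67838385 0.37190416 0.86762677]
[[185, 0, 23, 12, 160], [240, 0, 11, 6, 40], [283, 0, 56, 49, 1325], [340, 0, 43, 39, 315], [406, 0, 29, 58, 1167], [193, 12, 45, 42, 1004], [253, 44, 275, 159, 13505], [344, 44, 6, 8, 31], [347, 57, 5, 10, 28], [373, 69, 27, 28, 364], [356, 71, 19, 12, 136], [312, 170, 4, 5, 16], [395, 176, 10, 6, 35], [345, 186, 9, 9, 49], [333, 188, 10, 7, 56]]
```

View pics/s12v.png

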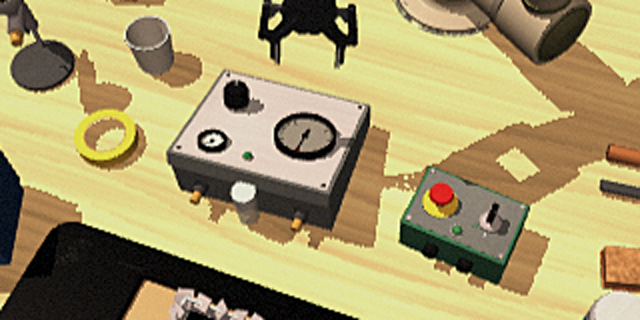

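The only differences from the first scene picture are the arm, its shadows and the needle. The key is back at rest and the stop is up, so I'm handing the job in.

```bash
python3 -c "
from h import *
job_done();print(monitor.sense()['time_s'])"
```

```text
the job is handed in; nothing more can be done
the job is handed in; nothing more can be done
```

I started the extractor, set the regulator so the gauge needle sits on the red mark, and handed the job in at about 15.5 s of the 67 s allowed.

- **Extractor key:** I turned it clockwise onto its stop. The wrist moment there was 0.6–0.9 N m, well above the 0.13 N m spring, so it was fully home. I held it for just over a second and let go; the pictures afterwards show it back on its white rest mark.
- **Regulator knob:** I turned it clockwise about 2.8 rad in steps, then let go and backed the gripper off. A near head-on view afterwards puts the needle inside the red mark, about 0.4° past its centre. An earlier, slanted view had read the needle 1–2° differently; I relied on the head-on one.
- **Rest of the bench:** comparing the scene before and after showed changes only from the arm, its shadows and the needle. The emergency stop was still up, and the force on the tool was near zero at hand-in. None of my checks failed.

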